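# Flip a coated test coupon over the turnover ramp

### The job

Turn the blue-painted metal coupon over on the turnover ramp: hold it flat, blue side up, with about a fifth of it over the ramp's orange top edge and the rest overhanging the catch tray, and let it drop so that it strikes the edge, flips in the fall and ends flat in the tray with the bare metal side up. Leave the red and yellow coupons where they lie.

Things in the scene. Friction and masses are not known exactly. Their poses are not given: they have to be found in the camera images.
- blue_coupon: square plate 50 x 50 x 8 mm, about 55 g, lying flat: one face blue (up at the start), the other face and the edges bare aluminium. Origin at its centre, 4 mm above the worktop; z points out of the blue face, x and y run parallel to its edges. Grasp two opposite edges. Let go level and square to the ramp edge, centre at about ramp x = +15 mm, underside 10 to 40 mm above the edge, it flips once
- red_coupon: a like plate (50 x 50 x 8 mm) with a red face, lying flat, to be left alone; origin at its centre. A tall fixed analytical balance stands beside the coupons on the robot's right, about 310 mm high, within world x 0.43 to 0.75, y -0.49 to -0.26 m: keep the gripper clear of it
- yellow_coupon: a like plate (50 x 50 x 8 mm) with a yellow face, lying flat, to be left alone; origin at its centre, half-way up
- turnover_ramp: fixed ramp with catch tray. Origin on the worktop below the middle of the ramp's orange top edge; x points level from the edge out over the tray, y along the edge, z up. Edge: rounded, top at z = 115 mm, x = -4, tray-side face x = 0, y = -65 to 65. The ramp falls from it at 42 degrees towards -x; open below. Tray inside: x -50 to 172, y -86 to 86, black floor z = 6, white walls 16 high
Not all that is in view belongs to the job. What is shaped like the blue_coupon but purple or turquoise is not meant.

How it is judged:
By the outcome, as a careful person would: the job done as asked, in the order asked, and still so for the second after the job is handed in, with the robot touching nothing.
It also fails if it takes over 37 s, if anything falls off the work surface, if the arm or the gripper's body presses on something with over 40 N, if the wrist force passes 120 N, or if a joint passes its speed limit or range.

### The arm

A 7-joint arm with a two-finger parallel gripper is mounted at the origin on a cart in front of the work surface, level with it; the furniture and walls round the work are solid. World frame = base frame: x ahead of the robot, y to its left, z up, the work surface at z = 0. Lengths are in m, angles in degrees, forces in N, time in s.
With the tool pointing down it reaches from about 0.425 to 0.875 m from the base axis. Payload 4.7 kg.
Tool frame: the origin (TCP) lies midway between the tips of the shut fingers; the grasp point (between the pads) lies 19 mm behind it; z points along the fingers, y is the direction in which the jaws open and shut (so a half turn about z gives the same grasp; the last joint's range is limited). The gripper opens to 87 mm and grips with 3 to 60 N. Pads are 19 mm wide; open, the fingers measure 117 mm over their backs; the gripper's body (75 mm by 190 mm) begins 51 mm behind the grasp point.
Start: joints at [76.897, 18.392, -4.016, 83.108, 1.295, 78.541, -3.26], TCP at [0.156, -0.631, 0.223] pointing down, gripper open.
Joint ranges: [-163.93, 163.93], [-17.29, 119.83], [-79.2, 71.16], [3.27, 140.29], [-89.18, 269.18], [5.43, 117.66], [-154.24, 154.24]. Speed limits (degrees/s): [147.25, 147.25, 180, 180, 180, 180, 180].

### API

Orientations are given as [roll, pitch, yaw] about the fixed x, y, z axes, in that order (R = Rz(yaw) Ry(pitch) Rx(roll)).
In Python, from cell import env gives the robot as it stands.
- The arm moves only by the tool apply_moves, never from a script. Its argument "targets" is a list of rows, each a list of 2 entries, a list of its own where there are three numbers: the shift along the world's x, y, z in mm, then the turn, a rotation vector about the world's x, y, z in rad. A call has 1 to 8 rows; each row is the pose to reach, as a shift and turn from the pose commanded when the call began; what a row does not reach only later rows make up. A row lasts 1/10 s, in which the tool goes at most 50 mm and 8.59 degrees, less where a joint would pass 70% of its speed; a pose out of reach is approached as far as the arm can. A call with a gripper value outside its range is refused whole. "hand" is the finger opening in mm, from 0 to 87, set as the call begins (left out, the last holds). The fingers move at their own pace and stop on an object; "squeeze" is the grip in N (left out, the last holds). Time passes only in rows, so rows that repeat a pose let the fingers close. It gives the time, the measured TCP pose, the force and the opening at its end, in the units of the state.
- env.get_obs(): the state, without advancing time (a new reading comes with each control period).
- env.read_camera(name): name is "scene" or "top" or "wrist"; returns a dict with "image" (384x512x3 uint8, red, green, blue), "camera_matrix" (3x3 intrinsics, pixels), "k1" (the pictures are not rectified: a ray, as slopes to the right and down, at radius r is drawn at 1 + k1 r^2 times it, then the intrinsics apply), "camera_from_world" (4x4, takes a point from world to camera coordinates); the wrist camera has in their place "mount" (4x4, takes a point from camera to tool coordinates, whose origin is the TCP and whose axes are the flange's). Camera axes: x right, y down, z forward; pixel columns grow to the right and rows downward; lengths in m; the calibration is good to about 2 mm. A picture is of the moment at which its call begins: read the wrist's pose just before it. There is no depth.
- env.sign_off(): hands the job in, once; it reports no verdict.
Trained networks look in a picture, given as the dict that the camera call returned (one of the last four; its "shot" number tells which), for a name from the list of things; names that differ only in an ending like _2 or _b are one class to them, and where a whole thing is asked for, a point or a joint stands for the part that bears it (a point fixed in the world has none). Each returns a list of dicts, best first, with "conf" (0 to 1); they miss things now and then, are a little off and sometimes report something else, mostly with a low value. They report only what shows in the picture. A call takes as long as a camera call. They do not tell look-alikes from the thing itself.
- env.regions_of(picture, target): "region" (384x512 bool, what is visible of it) and "rect" ([left, top, right, bottom] in pixels, round what is visible of it).
The state is a dict: "time_s": time; "qpos": joint angles; "joint_velocities": joint speeds; "effort": joint torques, N m; "tool_pos": TCP position; "tool_rot": TCP orientation; "force": force on the tool from outside, world axes, zero at the start; "wrist_torque": the same for the moment, N m; "grip_width": finger opening in m.
Only numpy, scipy, OpenCV 4.12 (cv2) and the standard library are available. Lean on these libraries where they do the work, as an engineer would, in place of code of your own. Each camera call takes 0.05 s, during which the arm holds its last target. There are 200 camera calls.

## Working session

There is one attempt and no reset: what is moved stays moved. The work goes in short steps, Python scripts to look and compute and a tool call to move; the robot and the scene stay as the last step left them, time stands still between calls to the robot, and variables do not carry over. Pictures are saved under pics/ and viewed, about 8 in all and at most 12, crops included, and the job is handed in when it is done.

Besides the shell and the picture viewer there is one more tool, called after "Emit:" as name([rows], argument=value, ...), one row to a line, values as JSON. apply_moves: Moves the arm, as the interface text tells. Its arguments: {"type":"object","properties":{"targets":{"type":"array","items":{"type":"array"}},"hand":{"type":"number"},"squeeze":{"type":"number"}},"required":["targets"]}

```bash
ls; mkdir -p pics
cat > h.py <<'E'
import numpy as np, cv2
from cell import env
def pix2ray(p,uv):
    K=p["camera_matrix"];k=p["k1"]
    d=np.array([(uv[0]-K[0][2])/K[0][0],(uv[1]-K[1][2])/K[1][1]]);s=d.copy()
    for _ in range(30): s=d/(1+k*(s@s))
    return np.array([s[0],s[1],1.])
def hit(p,uv,z,T=None):
    T=np.linalg.inv(p["camera_from_world"]) if T is None else T
    r=T[:3,:3]@pix2ray(p,uv);o=T[:3,3]
    return o+r*(z-o[2])/r[2]
def proj(p,X,T=None):
    C=np.array(p["camera_from_world"]) if T is None else np.linalg.inv(T)
    c=C[:3,:3]@np.array(X)+C[:3,3];s=c[:2]/c[2];s=s*(1+p["k1"]*(s@s))
    K=p["camera_matrix"];return np.array([K[0][0]*s[0]+K[0][2],K[1][1]*s[1]+K[1][2]])
def wristT(o,p):
    from scipy.spatial.transform import Rotation as R
    T=np.eye(4);T[:3,:3]=R.from_euler('xyz',o["tool_rot"],degrees=True).as_matrix();T[:3,3]=o["tool_pos"]
    return T@np.array(p["mount"])
def save(p,n): cv2.imwrite("pics/"+n,cv2.cvtColor(p["image"],cv2.COLOR_RGB2BGR))
E
python3 - <<'E'
from h import *
print(env.get_obs())
for c in("top","scene"):
    p=env.read_camera(c);save(p,c+"0.png")
    T=np.linalg.inv(p["camera_from_world"]);print(c,T.round(3).tolist(),p["k1"])
    for t in("blue_coupon","red_coupon","yellow_coupon","turnover_ramp"):
        for r in env.regions_of(p,t)[:6]:
            ys,xs=np.nonzero(r["region"]);col=p["image"][ys,xs].mean(0).round()
            u=(xs.mean(),ys.mean());rc=cv2.minAreaRect(np.c_[xs,ys].astype(np.float32))
            print(t,round(r["conf"],2),r["rect"],col,hit(p,u,.008).round(4),rc)
E
python3 -c "
import cv2,numpy as np
a=cv2.imread('pics/top0.png');b=cv2.imread('pics/scene0.png')
cv2.imwrite('pics/both.png',cv2.resize(np.vstack([a,b]),(400,600)))"
```

```text
pics
{'time_s': 0.0, 'qpos': array([76.89570996, 18.44184846, -4.01465368, 83.17489155,  1.29719659,
       78.53975829, -3.26039751]), 'joint_velocities': array([0.15460229, 0.02431114, 0.02594603, 0.0209498 , 0.04402346,
       0.10316304, 0.09442882]), 'effort': array([-8.37626408e-05, -4.91288245e+01, -4.03518649e-01, -3.12537754e+01,
       -6.35458692e-02,  4.36235487e-02,  1.78831206e-04]), 'tool_pos': array([ 0.15607833, -0.63041822,  0.22142988]), 'tool_rot': array([-1.79888862e+02,  8.09171686e-03,  1.39132555e+01]), 'force': array([-0.76235633,  0.30694998,  0.89510604]), 'wrist_torque': array([-0.01350348, -0.01885445, -0.02946993]), 'grip_width': 0.08700886775468859}
top [[0.017, -0.99, 0.142, 0.362], [-1.0, -0.018, -0.003, 0.0], [0.005, -0.142, -0.99, 1.114], [0.0, 0.0, 0.0, 1.0]] 0.029672644542618434
blue_coupon 0.71 [298.4, 211.4, 319.7, 231.4] [ 46.  81. 130.] [ 0.4337 -0.1471  0.008 ] ((308.70001220703125, 220.1000213623047), (17.70875358581543, 17.708751678466797), 71.56504821777344)
blue_coupon 0.64 [310.9, 172.0, 331.6, 191.3] [ 37. 131. 126.] [ 0.5462 -0.1827  0
[... 1640 characters left out ...]
8.] [ 0.4317 -0.1489  0.008 ] ((249.22653198242188, 265.80389404296875), (23.8597412109375, 25.4206600189209), 41.987213134765625)
blue_coupon 0.77 [190.3, 232.1, 218.3, 260.4] [ 90. 157. 155.] [ 0.3775 -0.054   0.008 ] ((203.10000610351562, 245.2000274658203), (25.61444854736328, 23.717082977294922), 18.434947967529297)
red_coupon 0.74 [313.4, 200.5, 343.7, 222.7] [163.  89.  83.] [ 0.666  -0.1206  0.008 ] ((329.8000183105469, 211.40000915527344), (26.832815170288086, 18.782970428466797), 26.56505012512207)
turnover_ramp 0.8 [139.4, 120.6, 274.1, 217.1] [95. 93. 90.] [0.4845 0.1585 0.008 ] ((205.09165954589844, 167.95541381835938), (77.21232604980469, 114.03895568847656), 50.01311492919922)
```

View pics/top0.png

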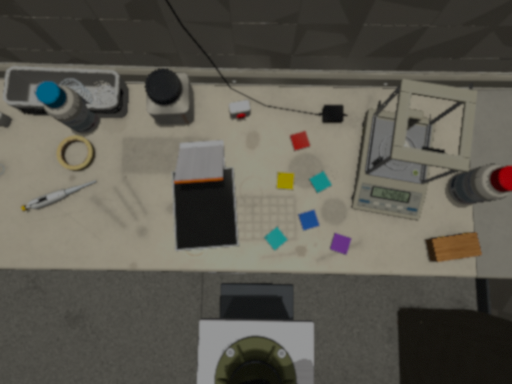

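View pics/scene0.png

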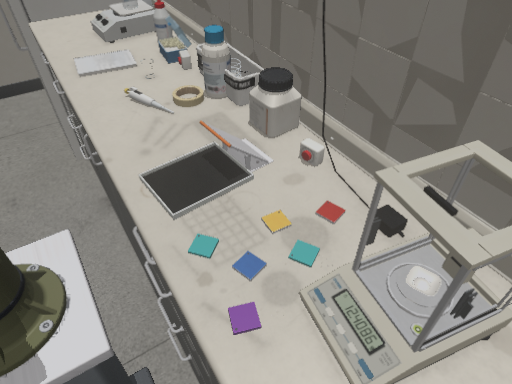

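The top view shows blue at (308,220), with purple (340,243) and two turquoise look-alikes (320,182) and (275,238). The ramp's orange edge is at about (200,181), with its tray towards the robot. In the scene view blue is at (249,266). Next I measure the blue coupon's yaw and the ramp pose.

Run:
```python
from h import *
from scipy.optimize import least_squares
P={c:env.read_camera(c) for c in("top","scene")}
near={"top":(308,220),"scene":(249,266)}
for c,p in P.items():
    hsv=cv2.cvtColor(p["image"],cv2.COLOR_RGB2HSV)
    m=cv2.inRange(hsv,(104,90,60),(120,255,255))
    n,l,s,ce=cv2.connectedComponentsWithStats(m)
    i=min(range(1,n),key=lambda i:np.hypot(*(ce[i]-near[c]))+(1e3 if s[i,4]<50 else 0))
    ct=cv2.findContours((l==i).astype(np.uint8),cv2.RETR_EXTERNAL,cv2.CHAIN_APPROX_NONE)[0][0][:,0]
    w=np.array([hit(p,u,.008)[:2] for u in ct])
    rc=cv2.minAreaRect((w*1000).astype(np.float32));print(c,s[i],rc)
    o=cv2.inRange(hsv,(3,140,90),(14,255,255)); 
    r=[x for x in env.regions_of(p,"turnover_ramp")][0]["rect"]
    k=np.zeros_like(o);a=[int(v) for v in r];k[a[1]-6:a[3]+6,a[0]-6:a[2]+6]=1
    n,l,s,ce=cv2.connectedComponentsWithStats(o*k);i=1+s[1:,4].argmax()
    ys,xs=np.nonzero(l==i);w=np.array([hit(p,u,.113)[:2] for u in zip(xs,ys)])*1000
    print(c,"edge",s[i],cv2.minAreaRect(w.astype(np.float32)),w.mean(0))
```

```text
top [299 210  20  20 266] ((435.38995361328125, -145.93382263183594), (46.72853088378906, 46.71974182128906), 18.293434143066406)
top edge [175 178  48   6 115] ((527.1466674804688, 157.92572021484375), (6.302260398864746, 124.12718200683594), 5.2072601318359375) [527.15067122 158.24239116]
scene [233 252  33  27 479] ((433.43310546875, -145.4013671875), (48.13514709472656, 48.19169998168945), 17.664012908935547)
scene edge [200 122  30  25  79] ((525.1560668945312, 159.1928253173828), (6.375304222106934, 127.70108795166016), 5.222952365875244) [525.31709673 156.45914687]
```

Emit:
apply_moves([
  [[0,10,40],[0,0,0.14]],
  [[0,30,80],[0,0,0.28]],
  [[20,60,107],[0,0,0.42]],
  [[45,95,107],[0,0,0.56]],
  [[70,135,107],[0,0,0.7]],
  [[95,175,107],[0,0,0.84]],
  [[120,215,107],[0,0,0.98]],
  [[145,255,107],[0,0,1.12]],
], hand=75, squeeze=20)

```text
time_s: 1.5
tool_pos: [0.302, -0.3742, 0.3299]
tool_rot: [180.0, 0.1, 78.4]
force: [0.2, -0.0, -0.5]
grip_width: 0.0749
```

Emit:
apply_moves([
  [[25,42,0],[0,0,0.14]],
  [[50,85,0],[0,0,0.28]],
  [[75,130,0],[0,0,0.42]],
  [[100,175,0],[0,0,0.52]],
  [[133,215,-30],[0,0,0.52]],
  [[133,230,-75],[0,0,0.52]],
  [[133,230,-120],[0,0,0.52]],
  [[133,230,-150],[0,0,0.52]],
])

```text
time_s: 2.3
tool_pos: [0.4331, -0.1441, 0.1767]
tool_rot: [-179.9, -0.1, 108.0]
force: [-0.4, -0.4, 0.1]
grip_width: 0.0747
```

```bash
cat > w.py <<'E'
from h import *
import sys
o=env.get_obs();p=env.read_camera("wrist");save(p,sys.argv[1])
T=wristT(o,p);print(o["tool_pos"],o["tool_rot"],T[:3,3],T[:3,2])
hsv=cv2.cvtColor(p["image"],cv2.COLOR_RGB2HSV)
m=cv2.inRange(hsv,(104,90,50),(120,255,255))
n,l,s,ce=cv2.connectedComponentsWithStats(m)
for i in range(1,n):
    if s[i,4]<300: continue
    ct=cv2.findContours((l==i).astype(np.uint8),cv2.RETR_EXTERNAL,cv2.CHAIN_APPROX_NONE)[0][0][:,0]
    w=np.array([hit(p,u,.008,T)[:2] for u in ct])
    print(s[i],cv2.minAreaRect((w*1000).astype(np.float32)))
E
python3 w.py w1.png
```

```text
[ 0.43308797 -0.14413445  0.17672867] [-1.79874303e+02 -6.71924150e-02  1.08045340e+02] [ 0.41181967 -0.0782278   0.33955932] [ 0.07552675 -0.24357619 -0.96693658]
[ 230  153   42   42 1719] ((433.0763244628906, -146.13685607910156), (48.50697326660156, 48.8708381652832), 17.970298767089844)
```

View pics/w1.png

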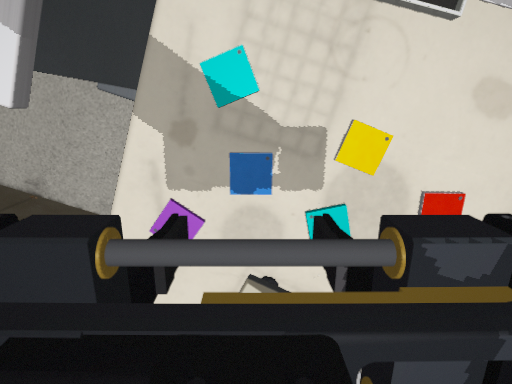

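Blue sits centred at (251,173), square to the jaws, at world (0.433,-0.146), yaw 18°. I'm descending.

Emit:
apply_moves([
  [[-1,0,-45],[0,0,0]],
  [[-1,0,-90],[0,0,0]],
  [[-1,0,-130],[0,0,0]],
  [[-1,0,-155],[0,0,0]],
  [[-1,0,-168],[0,0,0]],
  [[-1,0,-173],[0,0,0]],
  [[-1,0,-173],[0,0,0]],
  [[-1,0,-173],[0,0,0]],
])

```text
time_s: 3.15
tool_pos: [0.4346, -0.1466, 0.0081]
tool_rot: [179.9, 0.1, 107.9]
force: [-0.2, -0.8, 0.8]
grip_width: 0.0751
```

Run:
```python
from h import *
for _ in range(4):
    o=env.get_obs();print(o["tool_pos"].round(4),o["force"].round(1))
    env.read_camera("top")
```

```text
[ 0.4346 -0.1466  0.0081] [-0.2 -0.8  0.8]
[ 0.4346 -0.1466  0.0081] [-0.7 -0.5 -0.1]
[ 0.4344 -0.1466  0.0079] [-0.2 -0.7 -0. ]
[ 0.4342 -0.1465  0.0077] [0.6 0.2 0.3]
```

Emit:
apply_moves([
  [[-1,0,-2],[0,0,0]],
  [[-1,0,-4],[0,0,0]],
  [[-1,0,-4],[0,0,0]],
])

```text
time_s: 3.65
tool_pos: [0.4319, -0.1459, 0.0023]
tool_rot: [-180.0, -0.0, 107.9]
force: [0.4, -0.0, 0.4]
grip_width: 0.0749
```

Emit:
apply_moves([
  [[0,0,0],[0,0,0]],
  [[0,0,0],[0,0,0]],
  [[0,0,0],[0,0,0]],
  [[0,0,0],[0,0,0]],
  [[0,0,0],[0,0,0]],
  [[0,0,0],[0,0,0]],
], hand=40, squeeze=25)

```text
time_s: 4.25
tool_pos: [0.4323, -0.1459, 0.0026]
tool_rot: [180.0, 0.0, 107.9]
force: [1.0, 0.6, 0.1]
grip_width: 0.0491
```

Emit:
apply_moves([
  [[0,0,10],[0,0,0]],
  [[0,0,30],[0,0,0]],
  [[0,0,65],[0,0,0]],
  [[0,0,105],[0,0,0]],
  [[0,0,145],[0,0,0]],
  [[0,20,185],[0,0,0.05]],
  [[5,50,205],[0,0,0.15]],
  [[15,80,205],[0,0,0.29]],
])

```text
time_s: 5.05
tool_pos: [0.4491, -0.0656, 0.2118]
tool_rot: [179.8, 0.4, 124.7]
force: [0.8, -0.3, -0.6]
grip_width: 0.0496
```

Emit:
apply_moves([
  [[10,30,0],[0,0,0.14]],
  [[20,60,0],[0,0,0.28]],
  [[30,90,0],[0,0,0.42]],
  [[40,120,0],[0,0,0.56]],
  [[48,150,0],[0,0,0.7]],
  [[54,180,0],[0,0,0.84]],
  [[58,207,0],[0,0,0.97]],
  [[60,222,0],[0,0,1.057]],
])

```text
time_s: 5.85
tool_pos: [0.5068, 0.159, 0.2083]
tool_rot: [179.9, 0.0, -174.5]
force: [0.4, 0.6, -0.9]
grip_width: 0.0495
```

Emit:
apply_moves([
  [[0,0,0],[0,0,0]],
  [[0,0,0],[0,0,0]],
])

```text
time_s: 6.05
tool_pos: [0.507, 0.1554, 0.2077]
tool_rot: [-180.0, -0.0, -175.0]
force: [-1.6, -0.1, -0.1]
grip_width: 0.0494
```

```bash
cat > e.py <<'E'
from h import *
import sys
for c in("wrist","top","scene"):
    o=env.get_obs();p=env.read_camera(c);save(p,c+sys.argv[1]+".png");T=wristT(o,p) if c=="wrist" else None
    if T is not None: print(o["tool_pos"].round(4),o["tool_rot"].round(2),o["grip_width"])
    hsv=cv2.cvtColor(p["image"],cv2.COLOR_RGB2HSV)
    m=cv2.inRange(hsv,(3,150,70),(14,255,255))
    n,l,s,ce=cv2.connectedComponentsWithStats(m)
    for i in range(1,n):
        if s[i,4]<40: continue
        ys,xs=np.nonzero(l==i);w=np.array([hit(p,u,.114,T)[:2] for u in zip(xs,ys)])*1000
        print(c,"orange",s[i],cv2.minAreaRect(w.astype(np.float32)))
    m=cv2.inRange(hsv,(104,90,50),(120,255,255));n,l,s,ce=cv2.connectedComponentsWithStats(m)
    for i in range(1,n):
        if s[i,4]<60: continue
        ys,xs=np.nonzero(l==i);w=np.array([hit(p,u,o["tool_pos"][2]+.005,T)[:2] for u in zip(xs,ys)])*1000
        print(c,"blue",s[i],cv2.minAreaRect(w.astype(np.float32)))
E
python3 e.py _r1
python3 -c "
import cv2,numpy as np
a=cv2.imread('pics/wrist_r1.png');b=cv2.imread('pics/scene_r1.png')
cv2.imwrite('pics/c1.png',cv2.resize(np.vstack([a,b]),(400,600)))"
```

```text
[0.507  0.1554 0.2077] [-1.7996e+02 -2.0000e-02 -1.7504e+02] 0.04942448985375916
wrist orange [ 29 266   8  16  45] ((612.3612060546875, -54.86490249633789), (16.977052688598633, 4.31395149230957), 6.584091663360596)
wrist blue [ 206  194   89   46 3953] ((496.5823059082031, 153.94805908203125), (27.631717681884766, 50.312007904052734), 4.876737117767334)
wrist blue [210 266  81   5 405] ((529.399658203125, 156.75970458984375), (2.7310638427734375, 48.680747985839844), 4.889523983001709)
scene blue [191  93  16  14 135] ((501.4884033203125, 154.9125213623047), (49.13607406616211, 36.081787109375), 89.85633850097656)
```

View pics/c1.png

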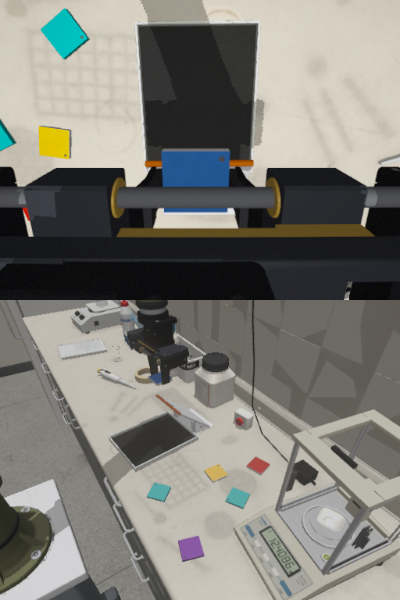

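Plate is held level, blue up, centred over the edge. The edge shows on both sides in the wrist view, at about (145–255,163) in the combined picture. I'm measuring it there.

Run:
```python
from h import *
o=env.get_obs();p=env.read_camera("wrist");T=wristT(o,p);print(o["tool_pos"],o["tool_rot"])
hsv=cv2.cvtColor(p["image"],cv2.COLOR_RGB2HSV)
print(p["image"][200:216,195])
m=cv2.inRange(hsv,(3,120,60),(18,255,255));m[:190]=0;m[222:]=0;m[:,:175]=0;m[:,335:]=0
ys,xs=np.nonzero(m);print(xs.min(),xs.max(),ys.min(),ys.max(),len(xs))
w=np.array([hit(p,u,.112,T)[:2] for u in zip(xs,ys)])*1000
print(cv2.minAreaRect(w.astype(np.float32)))
```

```text
[0.50736161 0.15436058 0.20761885] [-1.79937119e+02 -3.98268353e-03 -1.75142002e+02]
[[ 53  52  51]
 [ 54  52  51]
 [ 53  52  49]
 [ 53  53  53]
 [ 58  51  47]
 [ 96  56  27]
 [151  74   0]
 [167  84   0]
 [176  89   0]
 [181  94   0]
 [180  94   0]
 [176  89   0]
 [159  78   0]
 [ 78  39  12]
 [ 13  10  17]
 [ 14  14  15]]
187 325 204 213 449
((525.657958984375, 160.68795776367188), (8.145683288574219, 129.9263916015625), 5.299302101135254)
```

Emit:
apply_moves([
  [[0,1,-25],[0,0,0]],
  [[0,3,-50],[0,0,0]],
  [[0,3,-62],[0,0,0]],
  [[0,3,-68],[0,0,0]],
  [[0,3,-68],[0,0,0]],
  [[0,3,-68],[0,0,0]],
  [[0,3,-68],[0,0,0]],
  [[0,3,-68],[0,0,0]],
])

```text
time_s: 7.05
tool_pos: [0.5078, 0.1592, 0.1404]
tool_rot: [180.0, 0.1, -175.0]
force: [0.4, -0.5, -0.3]
grip_width: 0.0493
```

Run:
```python
from h import *
for _ in range(3):
    o=env.get_obs();p=env.read_camera("wrist");T=wristT(o,p);print(o["tool_pos"].round(4),o["tool_rot"].round(2),o["force"].round(1))
hsv=cv2.cvtColor(p["image"],cv2.COLOR_RGB2HSV)
m=cv2.inRange(hsv,(3,120,60),(18,255,255));m[:170]=0;m[240:]=0;m[:,:175]=0;m[:,335:]=0
ys,xs=np.nonzero(m);w=np.array([hit(p,u,.112,T)[:2] for u in zip(xs,ys)])*1000
print(cv2.minAreaRect(w.astype(np.float32)))
m=cv2.inRange(hsv,(104,90,50),(120,255,255))
ys,xs=np.nonzero(m);w=np.array([hit(p,u,o["tool_pos"][2]+.005,T)[:2] for u in zip(xs,ys)])*1000
print(cv2.minAreaRect(w.astype(np.float32)))
```

```text
[0.5078 0.1592 0.1404] [ 1.8000e+02  8.0000e-02 -1.7495e+02] [ 0.4 -0.5 -0.3]
[0.5077 0.1592 0.1402] [ 1.8000e+02  7.0000e-02 -1.7495e+02] [ 0.6  0.9 -0.7]
[0.5076 0.1591 0.1401] [ 1.8000e+02  5.0000e-02 -1.7495e+02] [-0.   0.5 -0. ]
((523.5400390625, 163.13592529296875), (4.630270481109619, 113.44290924072266), 4.873156547546387)
((507.1266784667969, 158.4004669189453), (48.732566833496094, 50.410728454589844), 4.715763092041016)
```

Plate centre is about 14.5 mm out from the edge face, with the underside about 22 mm above the edge, level and square. Releasing.

Emit:
apply_moves([
  [[0,0,0],[0,0,0]],
  [[0,0,0],[0,0,0]],
  [[0,0,0],[0,0,0]],
  [[0,0,0],[0,0,0]],
  [[0,0,0],[0,0,0]],
  [[0,0,0],[0,0,0]],
  [[0,0,0],[0,0,0]],
  [[0,0,0],[0,0,0]],
], hand=87)

```text
time_s: 8.0
tool_pos: [0.5073, 0.159, 0.1396]
tool_rot: [180.0, 0.0, -174.9]
force: [-0.6, -0.7, -0.2]
grip_width: 0.0867
```

Emit:
apply_moves([
  [[0,0,20],[0,0,0]],
  [[0,0,50],[0,0,0]],
  [[0,0,90],[0,0,0]],
  [[0,0,130],[0,0,0]],
  [[0,0,130],[0,0,0]],
  [[0,0,130],[0,0,0]],
])

```text
time_s: 8.6
tool_pos: [0.5077, 0.1592, 0.2703]
tool_rot: [-180.0, 0.1, -175.0]
force: [-0.1, -0.6, -0.3]
grip_width: 0.0872
```

```bash
python3 e.py _r2
python3 -c "
import cv2,numpy as np
a=cv2.imread('pics/wrist_r2.png');b=cv2.imread('pics/scene_r2.png')
cv2.imwrite('pics/c2.png',cv2.resize(np.vstack([a,b]),(400,600)))"
```

```text
[0.5077 0.1592 0.2703] [-1.7999e+02  1.1000e-01 -1.7495e+02] 0.08724137187079374
```

View pics/c2.png

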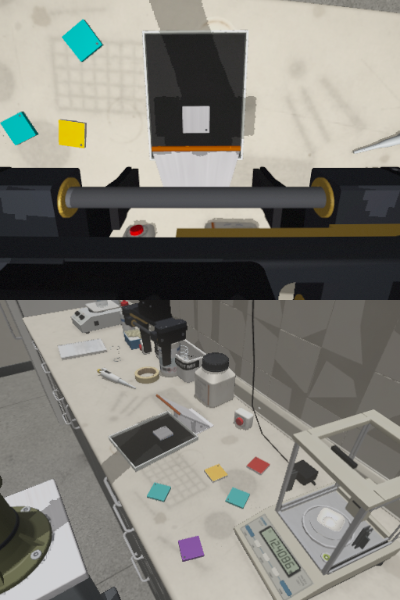

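The plate is in the tray with bare metal up, at about (196,119) in the wrist half, and no blue shows. One last size check that it lies flat, then I hand in.

Run:
```python
from h import *
o=env.get_obs();p=env.read_camera("wrist");T=wristT(o,p)
g=p["image"].min(2);m=(g>110).astype(np.uint8)
n,l,s,ce=cv2.connectedComponentsWithStats(m);i=l[153,251]
ys,xs=np.nonzero(l==i);w=np.array([hit(p,u,.014,T)[:2] for u in zip(xs,ys)])*1000
rc=cv2.minAreaRect(w.astype(np.float32));print(s[i],rc)
if i and all(abs(v-50)<4 for v in rc[1]): print(env.sign_off())
```

```text
[ 233  138   36   34 1191] ((497.3233642578125, 158.113037109375), (47.8273811340332, 50.59915542602539), 4.964127063751221)
the job is handed in; nothing more can be done
None
```

The blue coupon is turned over: it lies flat in the catch tray with the bare metal side up, and the job is handed in.

- **Drop:** I gripped the coupon by two opposite edges and held it level and square over the ramp. Its centre was about 14.5 mm out from the edge's tray-side face, and its underside about 22 mm above the edge. It dropped and flipped as I opened the gripper.
- **Last checks:** The last wrist view measured a bare-metal rectangle of 48 x 51 mm at tray-floor height (nominal 50 x 50 mm), so it lies flat. No blue showed in any of the three camera views.
- **Other things:** I never moved the gripper to the red and yellow coupons, and they appeared unmoved in the final scene picture. I did not re-measure their positions. The gripper was open and well clear, and wrist forces in the readings stayed below 2 N.
- **Time:** About 9 s of the 37 s allowed were used.

No check failed. The camera estimates of the edge position differed by about 2 mm, which is within the stated calibration.

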